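Scoop connector caps into the counting scale and log the count

TASK

Take the scoop by its handle, scoop orange caps out of the blue bin and tip at least four of the five into the pan of the counting scale, never touching a cap with the gripper and leaving none anywhere but in the pan or the bin. Lay the scoop flat in the middle of its black mat again and let go, then press the scale's green key fully down and, once it is up again, the blue key. Leave the red key and everything else on the counter alone.

Things in the scene. Friction and masses are not known exactly. Their poses are not given: they have to be found in the camera images.
- bin: Blue open bin, fixed; origin: centre of its underside; x points away from the robot. Inside 260 (x) x 132 mm (y), walls and floor 4 mm. Side walls and far end 60 mm high, near end a lip 22 mm high. Flat smooth floor from x = -130 to +80 mm, then a sloping back rising 30 mm in 50 mm to the far wall, up which caps can be pushed. Cap centres start between x = +15 and +65 mm; the near part is empty.
- scoop: Aluminium scoop, 220 g, flat on the mat. Origin: centre of the blade's underside; x to its open mouth, z up. Blade 116 mm wide (y), x = -50 to +56 mm, 3 mm thick, the last 25 mm tapering to a thin edge; side walls 34 mm high (20 near the mouth), back wall 42 mm at x = -50. Straight black handle 130 mm long, rising backwards from it at 0.45 rad to the blade. Mass centre at x = -30 mm.
- scoop_grip (a point): Middle of the scoop's handle, at x = -108, z = +65 mm in the scoop's frame (69 mm above the table at the start); axes as the scoop's. The handle has flat upright sides, 18 mm apart in y, and is 24 mm thick; grip across y, from straight above or leaning with the tool square to the handle.
- mat_top (a point): Centre of the top of the black rubber mat, 150 x 150 x 4 mm, fixed, on which the scoop lies and must lie again. At the start the blade is within about 20 mm of its centre.
- scale: White counting scale, fixed, 250 x 250 x 50 mm. Origin: centre of its underside, x roughly away from the robot. Its near part is a flat console 50 mm high with three round keys in a row (x = -97 mm, y = -60, 0, +60 mm); which key is in which place varies. Behind it stands the pan.
- pan_floor (a point): Centre of the inner floor of the scale's open steel pan, 64 mm above the table, axes as the scale's. The pan is 170 mm (x) by 210 mm (y) outside, walls 4 mm, rim 38 mm above this floor (102 mm above the table). It does not move.
- cap0: Centre of one of the five orange connector caps with a black band: a twelve-sided plastic barrel, 30 mm across its flats, 34 mm long, ends chamfered, about 18 g, lying on its side in the bin.
- cap1: Centre of one of the five orange connector caps with a black band: a twelve-sided plastic barrel, 30 mm across its flats, 34 mm long, ends chamfered, about 18 g, lying on its side in the bin.
- cap2: Centre of one of the five orange connector caps with a black band: a twelve-sided plastic barrel, 30 mm across its flats, 34 mm long, ends chamfered, about 18 g, lying on its side in the bin.
- cap3: Centre of one of the five orange connector caps with a black band: a twelve-sided plastic barrel, 30 mm across its flats, 34 mm long, ends chamfered, about 18 g, lying on its side in the bin.
- cap4: Centre of one of the five orange connector caps with a black band: a twelve-sided plastic barrel, 30 mm across its flats, 34 mm long, ends chamfered, about 18 g, lying on its side in the bin.
- key_red (a joint): Travel of the red key: leave alone. 0 = up, 0.006 m = fully down; spring return, fully down takes 5 N.
- key_red_top (a point): Centre of the top face of the red key (28 mm diameter, face 18 mm above the console, in a grey 44 mm collar 12 mm high); it is pressed straight down.
- key_green (a joint): Travel of the green key: pressed first. 0 = up, 0.006 m = fully down; spring return, fully down takes 5 N.
- key_green_top (a point): Centre of the top face of the green key (28 mm diameter, face 18 mm above the console, in a grey 44 mm collar 12 mm high); it is pressed straight down.
- key_blue (a joint): Travel of the blue key: pressed second. 0 = up, 0.006 m = fully down; spring return, fully down takes 5 N.
- key_blue_top (a point): Centre of the top face of the blue key (28 mm diameter, face 18 mm above the console, in a grey 44 mm collar 12 mm high); it is pressed straight down.
- strip_green: Bystander, loose: strip of green terminal blocks, 108 x 40 x 36 mm. Origin: centre of its underside. To be left where it is.
- strip_yellow: Bystander, loose: strip of yellow terminal blocks, 72 x 40 x 36 mm. Origin: centre of its underside. To be left where it is.
- strip_red: Bystander, loose: strip of red terminal blocks, 84 x 36 x 30 mm. Origin: centre of its underside. To be left where it is.
- plug_round: Bystander, loose: round steel multi-pin connector standing on its end, 54 mm across, 50 mm high. Origin: centre of its underside. To be left where it is.
- jar: Bystander, loose: closed amber glass jar, 60 mm across, 80 mm high. Origin: centre of its underside. To be left where it is.
Not all that is in view belongs to the job. What is shaped like the cap2 but yellow is not meant.

How it is judged:
By the outcome, as a careful person would: the job done as asked, in the order asked, and still so for the second after the job is handed in, with the robot touching nothing.
It also fails if it takes over 72 s, if anything falls off the work surface, if the arm or the gripper's body presses on something with over 40 N, if the wrist force passes 120 N, or if a joint passes its speed limit or range.

ROBOT

A 7-joint arm with a two-finger parallel gripper is mounted at the origin on the work surface. World frame = base frame: x ahead of the robot, y to its left, z up, the work surface at z = 0. Lengths are in mm, angles in rad, forces in N, time in s.
With the tool pointing down it reaches from about 425 to 800 mm from the base axis. Payload 8.3 kg.
Tool frame: the origin (TCP) lies between the finger pads; the fingertips stand 25 mm ahead of it and the grasp point (between the pads) lies 6 mm ahead of it; x points along the fingers, z is the direction in which the jaws open and shut, and the axes are right-handed (so a half turn about x gives the same grasp; the last joint's range is limited). The gripper opens to 85 mm and grips with 20 to 120 N. Pads are 22 mm wide; open, the fingers measure 114 mm over their backs; the gripper's body (76 mm by 85 mm) begins 54 mm behind the grasp point. The pads swing forward as they close: fully open they stand 13 mm farther back than shut.
Start: joints at [1.119, 0.383, 0.016, 1.37, -0.006, 1.388, -0.046], TCP at [236.958, -578.322, 256.279] pointing down, gripper open.
Joint ranges: [-2.95, 2.95], [-0.25, 2.06], [-1.52, 1.56], [0.18, 2.33], [-1.44, 4.58], [0.02, 2.06], [-3.01, 3.01]. Speed limits (rad/s): [2.39, 2.39, 3.01, 3.01, 3.14, 3.14, 3.14].

INTERFACE

Orientations are given as a 3x3 rotation matrix whose columns are the frame's x, y, z axes.
In Python, from plant import env, vision, close_job gives the robot as it stands. Calls block until the motion is done:
- env.movep(position, orientation): joint-space move of the TCP to a pose.
- env.move_linear(position, vel=150, orientation=None, max_force=None): straight line of the TCP; orientation=None keeps the orientation; vel is the mean speed in mm/s. With max_force (N) it stops when the force on the tool has changed by that much, and returns True; else False.
- env.movej(angles): joint-space move.
- env.gripper_to(opening, squeeze=None): finger opening in mm; squeeze is the grip in N (None keeps the last); returns when the fingers have stopped.
- env.dwell(seconds).
- env.inverse_kinematics(position, orientation): joint angles nearest the present ones, or None.
- vision.camera(name): name is "side" or "top" or "wrist"; returns a dict with "color" (420x560x3 uint8, blue, green, red), "z_map" (420x560 float32, mm along the optical axis (not along the pixel's ray), 0 where there is no reading), "vertical_fov" (degrees; the focal length in pixels is half the picture's height over the tangent of half this angle, whatever the lens; pixels are square), "cx", "cy" (the principal point, pixels), "R" (3x3) and "t" (3): a world point X has camera coordinates R X + t; the wrist camera has in their place "hand_eye" (4x4, takes a point from camera to tool coordinates, whose origin is the TCP and whose axes are the tool frame's). Camera axes: x right, y down, z forward; pixel columns grow to the right and rows downward; lengths in mm; the calibration is good to about 2 mm. A picture is of the moment at which its call begins: read the wrist's pose just before it.
A pose or a line that the arm cannot do raises env.MotionError and nothing moves.
- close_job(): hands the job in, once; it reports no verdict.
Readings, each from a call of its own:
- env.get_clock(): time.
- env.get_joint_positions(): joint angles.
- env.get_joint_velocities(): joint speeds.
- env.get_joint_efforts(): joint torques, N m.
- env.get_ee_pos(): TCP position.
- env.get_tool_rot(): TCP orientation.
- env.get_force(): force on the tool from outside, world axes, zero at the start.
- env.get_wrist_torque(): the same for the moment, N m.
- env.get_finger_gap(): finger opening in mm.
Only numpy, scipy, OpenCV 4.12 (cv2) and the standard library are available. Lean on these libraries where they do the work, as an engineer would, in place of code of your own. Each camera call takes 0.05 s, during which the arm holds its last target.

## Working session

There is one attempt and no reset: what is moved stays moved. The work goes in short steps, each a Python script; the robot and the scene stay as the last script left them, time stands still between calls to the robot, and variables do not carry over. Pictures are saved under pics/ and viewed, and the job is handed in when it is done.

```bash
ls; mkdir -p pics; cat > h.py <<'E'
import numpy as np, cv2
from plant import env, vision, close_job
def snap(n):
    p=np.array(env.get_ee_pos());Rt=np.array(env.get_tool_rot())
    c=vision.camera(n)
    H,W=c["color"].shape[:2]
    c["f"]=H/2/np.tan(np.radians(c["vertical_fov"])/2)
    if n=="wrist":
        T=np.array(c["hand_eye"]); c["Rw"]=Rt@T[:3,:3]; c["o"]=p+Rt@T[:3,3]
    else:
        R=np.array(c["R"]);c["Rw"]=R.T;c["o"]=-R.T@np.array(c["t"])
    return c
def cloud(c):
    H,W=c["z_map"].shape;v,u=np.mgrid[:H,:W];z=c["z_map"]
    P=np.stack([(u-c["cx"])/c["f"]*z,(v-c["cy"])/c["f"]*z,z],-1)@c["Rw"].T+c["o"]
    P[z==0]=np.nan
    return P
def ray(c,u,v,h):
    d=c["Rw"]@np.array([(u-c["cx"])/c["f"],(v-c["cy"])/c["f"],1]);return c["o"]+d*(h-c["o"][2])/d[2]
def proj(c,X):
    q=c["Rw"].T@(np.array(X)-c["o"]);return c["f"]*q[0]/q[2]+c["cx"],c["f"]*q[1]/q[2]+c["cy"]
E
python3 - <<'E'
from h import *
print(env.get_clock())
import pickle
for n in ["top","side"]:
    c=snap(n);cv2.imwrite(f"pics/{n}0.png",c["color"]);pickle.dump(c,open(f"pics/{n}0.pkl","wb"))
    print(n,c["f"],c["o"],c["Rw"].round(3).tolist(),c["cx"],c["cy"],c["vertical_fov"])
E
```

```text
pics
0.0
top 453.5304999818674 [506.80603201   9.94578148 998.12364318] [[0.014, -0.998, 0.058], [-1.0, -0.014, 0.0], [0.001, -0.058, -0.998]] 280.1525405112633 212.74328232026454 49.69147284958229
side 435.00848226005553 [  13.82472333 -679.69562832  566.68818268] [[0.792, -0.291, 0.537], [-0.61, -0.402, 0.683], [0.017, -0.868, -0.496]] 284.97465000179824 211.19206746176644 51.53778043540441
```

View pics/top0.png

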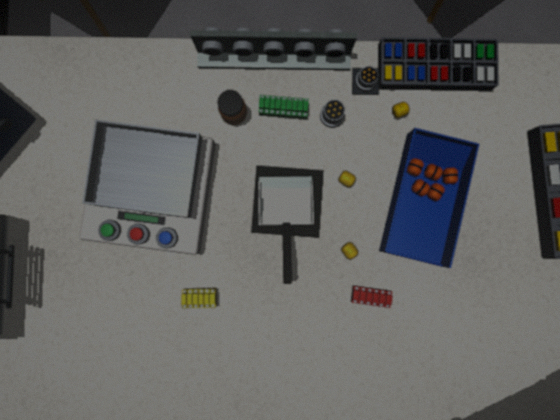

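View pics/side0.png

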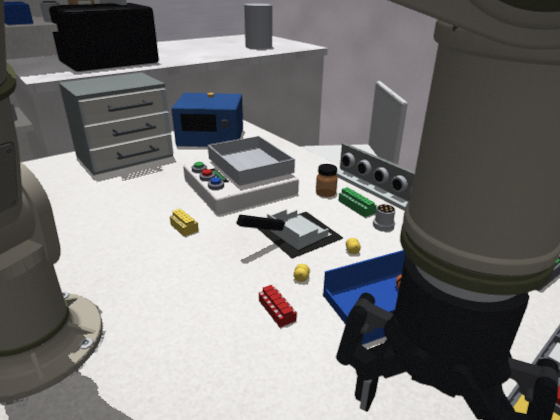

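The top view shows five orange caps in the blue bin near (416,168), (434,171), (451,176), (420,187) and (436,191). The yellow look-alikes at (347,179), (349,250) and (401,110) are to be ignored. The scoop lies on the mat at (286,200), with its handle running to (288,282). The scale is at (150,185), with keys green (107,230), red (137,234) and blue (167,238). The side view shows the same layout, with the arm hiding part of the bin. Next I'll measure from the images.

```bash
cat > m.py <<'E'
from h import *
import pickle
c=pickle.load(open("pics/top0.pkl","rb"));P=cloud(c)
im=c["color"];hsv=cv2.cvtColor(im,cv2.COLOR_BGR2HSV)
cv2.imwrite("pics/crop_bin.png",cv2.resize(im[110:290,230:490],None,fx=3,fy=3,interpolation=cv2.INTER_CUBIC))
Hh,S,V=cv2.split(hsv)
def blobs(m,mn):
    n,l,s,ce=cv2.connectedComponentsWithStats(m.astype(np.uint8));
    return [(l==i) for i in range(1,n) if s[i,4]>=mn]
def rect(pts): 
    r=cv2.minAreaRect(pts.astype(np.float32)); return r
def rep(name,m,h):
    v,u=np.where(m); z=np.nanmedian(P[m][:,2])
    pts=np.array([ray(c,a,b,h)[:2] for a,b in zip(u,v)])
    r=rect(pts);print(name,"px",u.mean().round(),v.mean().round(),"n",m.sum(),"zmed",round(float(z),1),"ctr",np.round(r[0],1),"size",np.round(r[1],1),"ang",round(r[2],2))
for m in blobs((Hh>100)&(Hh<130)&(S>100)&(V>40),15): rep("blue",m,4)
for m in blobs((Hh<14)&(S>120)&(V>80),15): rep("or/red",m,19)
for m in blobs((Hh>45)&(Hh<85)&(S>90)&(V>50),15): rep("green",m,68)
# height map based
Z=P[...,2]
X,Y=P[...,0],P[...,1]
reg=(X>150)&(X<800)&(Y>0)&(Y<460)
mm=reg&(Z>40)
for m in blobs(mm,60):
    q=P[m];r=rect(q[:,:2]);print("high",len(q),np.nanmedian(q[:,2]).round(1),np.nanmax(q[:,2]).round(1),np.round(r[0],1),np.round(r[1],1),round(r[2],2))
print("table z",np.nanmedian(Z[300:400,100:400]))
E
python3 m.py
```

```text
blue px 388.0 49.0 n 110 zmed 34.6 ctr [ 935.8 -226.4] size [32.3 18. ] ang 0.07
blue px 398.0 49.0 n 120 zmed 34.8 ctr [ 936.1 -248.8] size [18.  32.3] ang 89.94
blue px 411.0 72.0 n 109 zmed 34.7 ctr [ 883.9 -276.7] size [15.7 32.2] ang 89.85
blue px 421.0 72.0 n 111 zmed 34.8 ctr [ 884.2 -301.3] size [15.7 32.1] ang 89.82
blue px 427.0 201.0 n 6538 zmed 6.4 ctr [ 604.1 -321.6] size [150.3 282.7] ang 76.59
blue px 165.0 237.0 n 133 zmed 72.9 ctr [507.6 261.4] size [26.3 26.3] ang 1.63
or/red px 411.0 50.0 n 53 zmed 35.7 ctr [ 928.9 -273.6] size [ 8.8 25. ] ang 89.88
or/red px 421.0 50.0 n 45 zmed 35.8 ctr [ 929.2 -295.7] size [ 8.8 24.9] ang 89.81
or/red px 434.0 72.0 n 42 zmed 35.0 ctr [ 877.9 -324.1] size [ 8.8 24.8] ang 89.72
or/red px 444.0 72.0 n 51 zmed 35.5 ctr [ 878.2 -346.2] size [ 8.8 24.9] ang 89.64
or/red px 417.0 162.0 n 45 zmed 34.0 ctr [ 679.2 -287. ] size [22.3  9.9] ang 63.88
or/red px 431.0 169.0 n 55 zmed 33.1 ctr [ 662.3 -316.1] size [12.3 22.3] ang 71.55
or/red px 414.0 169.0 n 55 zmed 34.0 ctr [ 662.5 -280.4] size [21.3 12.7] ang 68.76
or/red px 438.0 173.0 n 
[... 706 characters left out ...]
3.7 23.8] ang 0.83
or/red px 372.0 297.0 n 352 zmed 30.6 ctr [ 385.6 -189.4] size [81.1 31.7] ang 80.1
green px 480.0 50.0 n 79 zmed 35.8 ctr [ 908.9 -404.2] size [12.6 26. ] ang 89.39
green px 490.0 50.0 n 76 zmed 35.4 ctr [ 908.1 -425.2] size [12.6 28.1] ang 89.27
green px 283.0 105.0 n 637 zmed 36.0 ctr [783.5   7.6] size [101.1  36.1] ang 86.48
green px 141.0 217.0 n 157 zmed 53.2 ctr [547.1 295.8] size [67.5 10.7] ang 83.71
green px 107.0 230.0 n 131 zmed 72.7 ctr [520.2 364.5] size [24.7 24.6] ang 2.05
high 603 80.2 86.2 [778.9 116.4] [57.5 42. ] 89.74
high 14513 64.4 107.9 [610.6 292. ] [249.6 249.9] 83.29
high 166 71.9 107.2 [481.   27.4] [122.8  52.4] 0.63
table z 0.5457378590327835
```

```bash
python3 -c "
import cv2;im=cv2.imread('pics/top0.png');cv2.imwrite('pics/crop_scale.png',cv2.resize(im[110:260,70:330],None,fx=3,fy=3,interpolation=cv2.INTER_CUBIC))"
```

```text
(no output)
```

View pics/crop_bin.png

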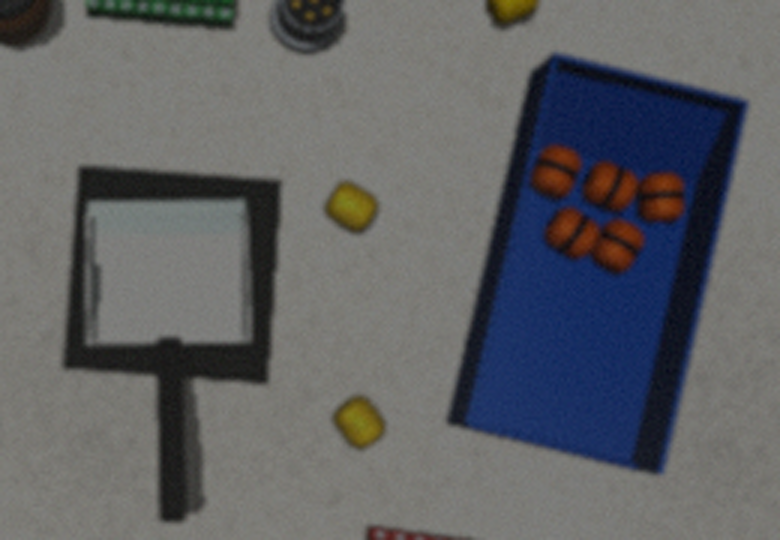

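View pics/crop_scale.png

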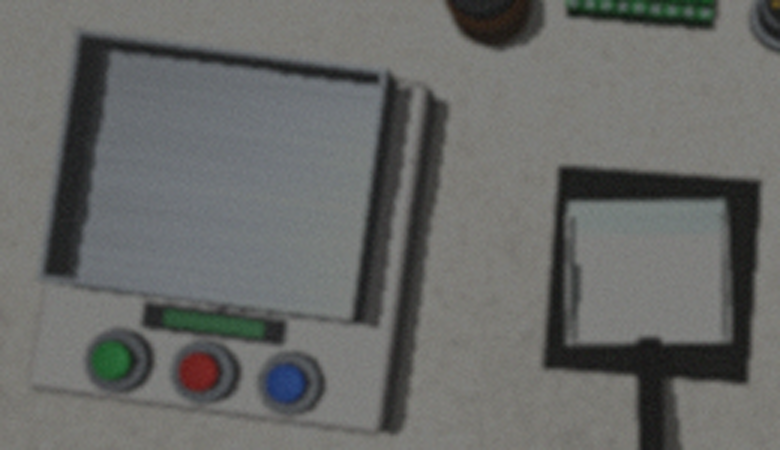

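The crops confirm the picture. Five orange caps with black bands sit in the far half of the bin, the scoop's mouth points away from the robot, and the keys run green, red, blue from left to right. I'll refine the bin, pan, scoop and mat poses next.

```bash
cat > m2.py <<'E'
from m import *
print("-----")
def rp(name,m,h=None):
    v,u=np.where(m)
    q=np.array([ray(c,a,b,h)[:2] for a,b in zip(u,v)]) if h is not None else P[m][:,:2]
    r=rect(q);print(name,len(q),np.round(r[0],1),np.round(r[1],1),round(r[2],2))
    return q
binr=(X>440)&(X<780)&(Y<-200)&(Y>-450)
rp("bin rim z>52",binr&(Z>52)); rp("bin all z>15 ",binr&(Z>15)&(Z<70))
q=P[binr&(Z>52)]
# long walls: fit each line
for s in [0,1]:
    pass
pan=(X>480)&(X<760)&(Y>150)&(Y<440)
rp("pan rim",pan&(Z>92)); rp("panfloor",pan&(Z>58)&(Z<67)&(X>545)); rp("scale",pan&(Z>30))
# mat: dark region at h=4
mat=(V<60)&(X>400)&(X<700)&(Y>-80)&(Y<90)
for m in blobs(mat&(X>470),200): rp("mat",m,4)
sc=(V>90)&(X>480)&(X<660)&(Y>-75)&(Y<75)
hd=(X>380)&(X<560)&(Y>-40)&(Y<40)&(Z>45)&(Z<110)
q=P[hd]; print(len(q)); 
for lo in range(400,560,15):
    s=q[(q[:,0]>=lo)&(q[:,0]<lo+15)]
    if len(s): print(lo,len(s),np.round([s[:,1].min(),s[:,1].max(),s[:,1].mean(),np.median(s[:,2]),s[:,2].max()],1))
for k,(u,v) in {"g":(107,230),"r":(136.5,233.5),"b":(165.5,237.5)}.items(): print(k,ray(c,u,v,68).round(1),Z[int(v)-3:int(v)+4,int(u)-3:int(u)+4].mean())
E
python3 m2.py | sed -n '/-----/,$p'
```

```text
-----
bin rim z>52 979 [ 599.9 -305.9] [141.7 268.9] 76.55
bin all z>15  4641 [ 618.  -291.7] [176.9 298.2] 76.88
pan rim 1149 [645.6 288.9] [212.  170.6] 83.38
panfloor 6494 [635.8 288.5] [208.2 182.7] 83.32
scale 14537 [610.4 292. ] [250.4 249.3] 83.53
mat 2005 [566.   -3.4] [147.8 196.8] 86.64
575
415 45 [-15.1   2.7  -6.  102.5 109.3]
430 76 [-14.9   2.9  -5.5 103.5 109.2]
445 71 [-12.9   3.1  -4.8  96.9 102.7]
460 66 [-12.9   3.2  -4.5  88.8  94.5]
475 67 [-12.8   3.4  -4.8  82.4  88. ]
490 66 [-12.9   3.6  -4.4  74.6  82.7]
505 63 [-12.9   3.7  -4.1  67.1  75.3]
520 57 [-10.7   5.9  -3.3  60.2  66.2]
535 64 [-38.   39.5   0.9  50.9  59.5]
g [520.2 364.5  68. ] nan
r [513.9 303.8  68. ] 72.50618555687863
b [506.6 244.2  68. ] nan
```

```bash
cat >> h.py <<'E'
def rz(a): c,s=np.cos(a),np.sin(a); return np.array([[c,-s,0],[s,c,0],[0,0,1.]])
def ry(a): c,s=np.cos(a),np.sin(a); return np.array([[c,0,s],[0,1,0],[-s,0,c]])
def rx(a): c,s=np.cos(a),np.sin(a); return np.array([[1,0,0],[0,c,-s],[0,s,c]])
GRIP=np.array([-108,0,65.])
def gripR(a,flip):
    x=np.array([-np.sin(a),0,-np.cos(a)]); z=np.array([0,1.,0])*flip
    return np.stack([x,np.cross(z,x),z],1)
def sR(yaw,up=0,roll=0): return rz(yaw)@ry(-up)@rx(roll)   # up>0: mouth up
def tcp(ref,pref,R,a,flip,dx=6):
    """scoop-frame point ref put at world pref with scoop rot R -> TCP pose"""
    Rg=gripR(a,flip); g=GRIP-dx*Rg[:,0]
    return np.array(pref)+R@(g-np.array(ref)), R@Rg
BIN=np.array([599.9,-305.9,0]);BY=-np.radians(13.45)
PAN=np.array([645.6,288.9,64]);SY=-np.radians(6.6)
def binp(x,y,z): return BIN+rz(BY)@np.array([x,y,z])
E
python3 - <<'E'
from h import *
t0=env.get_clock()
for a in [0,.25,.45]:
  for fl in [1,-1]:
    ok=[]
    for (mx,mz,up) in [(-5,60,0),(-5,4,0),(80,4,0),(80,4,.3),(100,20,.55),(80,80,.5),(40,150,.5),(40,150,.3)]:
        p,R=tcp([56,0,0],binp(mx,0,mz),sR(BY,up),a,fl)
        q=env.inverse_kinematics(p,R); ok.append(q is not None)
    p,R=tcp([0,0,0],[590,-2.5,4],sR(.02),a,fl)
    okm=env.inverse_kinematics(p,R)
    print("a",a,fl,ok,"mat",None if okm is None else np.round(okm,2))
    for yaw in np.arange(-180,181,15):
        s=""
        for up in [-.7,-.9,-1.1]:
            p,R=tcp([56,0,0],PAN+[0,0,50],sR(np.radians(yaw),up),a,fl)
            s+="Y" if env.inverse_kinematics(p,R) is not None else "."
        if "Y" in s: print("  dump yaw",yaw,s)
print(env.get_clock()-t0)
E
```

```text
a 0 1 [True, True, True, True, True, True, True, True] mat [ 0.62  0.36 -0.79  1.94  0.31  0.96  1.27]
  dump yaw -180 YYY
  dump yaw -165 YYY
  dump yaw -150 YYY
  dump yaw -135 YYY
  dump yaw -120 YYY
  dump yaw -105 YYY
  dump yaw -90 YYY
  dump yaw -75 YYY
  dump yaw -60 YYY
  dump yaw -45 YYY
  dump yaw -30 Y..
  dump yaw 75 Y..
  dump yaw 90 YY.
  dump yaw 105 YYY
  dump yaw 120 YYY
  dump yaw 135 YYY
  dump yaw 150 YYY
  dump yaw 165 YYY
  dump yaw 180 YYY
a 0 -1 [True, True, True, True, True, True, True, True] mat [ 0.42  0.31 -0.54  1.95  0.2   0.93 -1.77]
  dump yaw -180 YYY
  dump yaw -165 YYY
  dump yaw -150 YYY
  dump yaw -135 YYY
  dump yaw -120 YYY
  dump yaw -105 YYY
  dump yaw -90 YYY
  dump yaw -75 YYY
  dump yaw -60 YYY
  dump yaw -45 YYY
  dump yaw -30 Y..
  dump yaw 75 Y..
  dump yaw 90 YY.
  dump yaw 105 YYY
  dump yaw 120 YYY
  dump yaw 135 YYY
  dump yaw 150 YYY
  dump yaw 165 YYY
  dump yaw 180 YYY
a 0.25 1 [True, True, True, True, True, True, True, True] mat [ 0.51  0.54 -0.73  1.73  0.32  1.26  1.26]
  dump yaw -180 YYY
  dump yaw -165 YYY
  dump yaw -150 Y
[... 916 characters left out ...]
 yaw -135 YYY
  dump yaw -120 YYY
  dump yaw -105 YYY
  dump yaw -90 YYY
  dump yaw -75 YYY
  dump yaw -60 YYY
  dump yaw -45 YYY
  dump yaw 90 YY.
  dump yaw 105 YYY
  dump yaw 120 YYY
  dump yaw 135 YYY
  dump yaw 150 YYY
  dump yaw 165 YYY
  dump yaw 180 YYY
a 0.45 -1 [True, True, True, True, True, True, True, True] mat [ 0.25  0.62 -0.42  1.58  0.18  1.45 -1.76]
  dump yaw -180 YYY
  dump yaw -165 YYY
  dump yaw -150 YYY
  dump yaw -135 YYY
  dump yaw -120 YYY
  dump yaw -105 YYY
  dump yaw -90 YYY
  dump yaw -75 YYY
  dump yaw -60 YYY
  dump yaw -45 YYY
  dump yaw 90 YY.
  dump yaw 105 YYY
  dump yaw 120 YYY
  dump yaw 135 YYY
  dump yaw 150 YYY
  dump yaw 165 YYY
  dump yaw 180 YYY
0.0
```

```bash
python3 - <<'E'
from h import *
for a in [0,.3]:
  for fl in [1,-1]:
    print("a",a,fl)
    L=[("mat",[0,0,0],[590,-2.5,4],.02,0),("bin in",[56,0,0],binp(-5,0,4),BY,0),("bin end",[56,0,0],binp(100,0,20),BY,.5),("bin lift",[56,0,0],binp(60,0,200),BY,.4)]
    for yaw in [0,30,60,90,105]: L.append(("carry %d"%yaw,[-108,0,65],[500,-200+3*yaw,330],np.radians(yaw),.4))
    for yaw in [90,105,120]:
      for up in [.4,0,-.4,-.8,-1.1]: L.append(("dump %d %.1f"%(yaw,up),[56,0,0],PAN+rz(SY)@np.array([0,-30,50]),np.radians(yaw),up))
    for n,ref,pw,yaw,up in L:
        p,R=tcp(ref,pw,sR(yaw,up),a,fl);q=env.inverse_kinematics(p,R);print(n,p.round(),None if q is None else np.round(q,2))
E
```

```text
a 0 1
mat [482.  -5.  75.] [ 0.62  0.36 -0.79  1.94  0.31  0.96  1.27]
bin in [ 436. -267.   75.] [ 0.92  0.36 -0.51  1.88  0.21  0.95  1.65]
bin end [ 524. -288.    4.] [ 1.    0.46 -0.54  2.1   0.43  0.17  1.49]
bin lift [ 484. -278.  202.] [ 0.84  0.05 -0.32  1.96 -0.14  0.75  1.95]
carry 0 [ 498. -200.  336.] [ 0.69 -0.08 -0.25  1.78 -0.21  1.08  2.08]
carry 30 [ 498. -111.  336.] [-0.61 -0.19  0.86  1.81 -0.15  1.17  2.39]
carry 60 [499. -22. 336.] [-1.13 -0.2   1.23  1.75 -0.18  1.29  2.76]
carry 90 [500.  68. 336.] [-1.09  0.25  1.39  1.64 -0.63  1.59 -2.81]
carry 105 [501. 113. 336.] [ 0.27  0.19 -0.36  1.51 -0.33  1.53 -2.94]
dump 90 0.4 [642.  80. 116.] [ 0.13  0.55 -0.14  1.51 -0.37  1.12 -2.97]
dump 90 0.0 [642.  95. 185.] [ 0.54  0.84 -1.29  1.36  0.8   1.51  2.45]
dump 90 -0.4 [642. 136. 243.] [ 0.2   0.89 -1.29  1.16  1.11  1.93  2.31]
dump 90 -0.8 [642. 196. 281.] [-0.44  0.81 -0.42  0.92  0.9   2.01  2.47]
dump 90 -1.1 [642. 248. 292.] [-0.9   1.03  0.46  0.7   0.58  2.05  2.74]
dump 105 0.4 [688.  86. 116.] [ 0.11  0.71 -0.16  1.25 -0.3   1.3  -2.8 ]
dump 105 0.0 [6
[... 5233 characters left out ...]
.64  1.29  0.32  1.25 -0.09]
dump 105 0.0 [684. 102. 185.] [ 0.14  0.7  -0.79  1.27  0.76  1.49 -0.41]
dump 105 -0.4 [674. 141. 242.] [-0.01  0.85 -1.04  1.19  1.26  1.9  -0.62]
dump 105 -0.8 [658. 199. 280.] [-0.41  0.86 -0.64  1.09  1.34  2.05 -0.61]
dump 105 -1.1 [645. 249. 291.] [-0.84  0.94  0.02  1.01  1.15  2.01 -0.52]
dump 120 0.4 [731. 106. 116.] [ 0.21  0.85 -0.7   1.1   0.41  1.37  0.14]
dump 120 0.0 [723. 119. 185.] [ 0.11  0.73 -0.79  1.21  0.8   1.43 -0.15]
dump 120 -0.4 [703. 154. 242.] [ 0.04  0.82 -1.08  1.27  1.34  1.76 -0.43]
dump 120 -0.8 [673. 205. 280.] [-0.27  0.81 -0.85  1.3   1.51  1.94 -0.56]
dump 120 -1.1 [647. 250. 291.] [-0.59  0.84 -0.49  1.29  1.52  2.   -0.62]
```

```bash
cat >> h.py <<'E'
A=0.2;FL=-1
E
python3 - <<'E'
from h import *
p,R=tcp([0,0,0],[590,-2.5,4],sR(.02),A,FL)
env.movep(list(p-R[:,0]*150),R)
c=snap("wrist");cv2.imwrite("pics/w1.png",c["color"])
import pickle;pickle.dump(c,open("pics/w1.pkl","wb"))
print(env.get_clock(),env.get_ee_pos(),env.get_joint_positions(),env.get_force(),c["o"])
for X in [[590,-2.5,4],[482,-5,69],[646,0,4],[566,-3,4]]:print(np.round(proj(c,X)))
E
```

```text
2.425 [513.1209655   -5.19455156 221.84029371] [ 0.34153772  0.35115941 -0.49888495  1.544392    0.14044382  1.4874955
 -1.72639437] [ 0.58689456 -0.58157364  0.35811713] [613.2409291   -3.36378897 320.36165661]
[284.  48.]
[285. 198.]
[282. -34.]
[284.  78.]
```

View pics/w1.png

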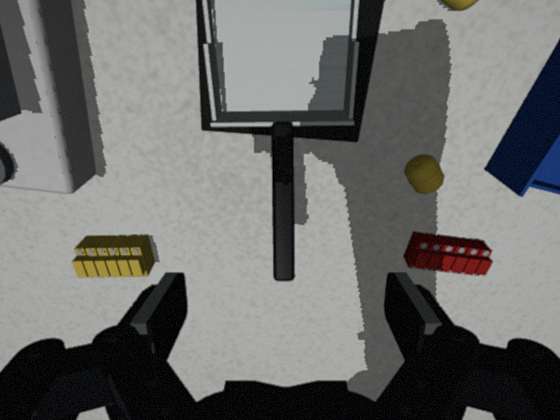

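The wrist view shows the handle from (283,124) to (284,280) and the blade's back-wall top edge from about (210,124) to (354,124). The mat's near corners are at (203,130) and (357,139). I'll turn those into poses.

```bash
python3 - <<'E'
from h import *
import pickle
c=pickle.load(open("pics/w1.pkl","rb"));P=cloud(c);im=c["color"]
cv2.imwrite("pics/w1c.png",cv2.resize(im[0:290,190:390],None,fx=2,fy=2,interpolation=cv2.INTER_CUBIC))
print("backwall",ray(c,212,123,46).round(1),ray(c,353,123,46).round(1))
print("matnear",ray(c,203,130,4).round(1),ray(c,357,139,4).round(1), "dir", ray(c,385,0,4).round(1))
X,Y,Z=P[...,0],P[...,1],P[...,2]
m=(np.abs(Y+4)<25)&(Z>40)&(X<550)&(X>380)
for lo in range(400,550,15):
    s=P[m&(X>=lo)&(X<lo+15)]
    if len(s)>5: print(lo,len(s),s.mean(0).round(1),np.percentile(s[:,1],[3,97]).round(1))
t=pickle.load(open("pics/top0.pkl","rb"))
print("top mat corners",[ray(t,230+a/3,110+b/3,4)[:2].round(1).tolist() for a,b in [(81,167),(280,181),(267,381),(65,366)]])
print("top blade mouth",[ray(t,230+a/3,110+b/3,4)[:2].round(1).tolist() for a,b in [(82,199),(250,197)]])
E
```

```text
backwall [536.9  54.5  46. ] [539.  -59.1  46. ]
matnear [518.4  72.3   4. ] [512.4 -73.3   4. ] dir [625.5 -81.7   4. ]
415 122 [427.7  -5.1 104.6] [-13.7   3.5]
430 445 [437.6  -5.  100.2] [-13.5   3.6]
445 448 [452.5  -4.7  93. ] [-13.3   3.8]
460 458 [467.6  -4.4  85.7] [-12.9   4.1]
475 462 [482.5  -3.5  78.4] [-11.9   5.1]
490 456 [497.5  -3.1  71.2] [-11.5   5.4]
505 459 [512.5  -2.9  64. ] [-11.2   5.6]
520 4775 [533.1  -3.7 249.6] [-22.  13.]
535 3984 [539.   -4.  252.8] [-28.3  20.5]
top mat corners [[667.8, 62.8], [659.6, -83.8], [512.5, -75.6], [521.3, 72.0]]
top blade mouth [[644.2, 61.7], [647.4, -61.8]]
```

View pics/w1c.png

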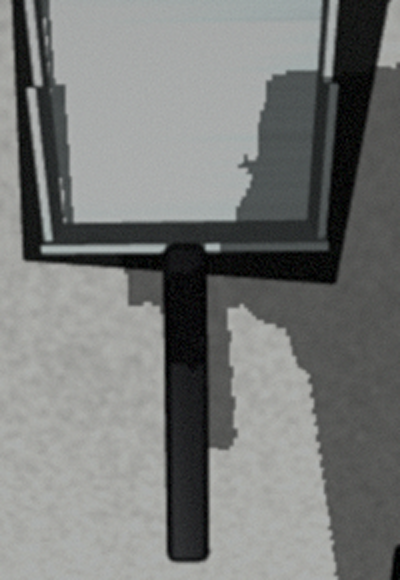

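```bash
python3 - <<'E'
from h import *
p,R=tcp([0,0,0],[589,-1.2,4],sR(.025),A,FL)
env.movep(list(p-R[:,0]*60),R)
env.move_linear(list(p),vel=120,orientation=R)
env.gripper_to(0,squeeze=110)
print(env.get_clock(),env.get_ee_pos()-p,env.get_finger_gap(),env.get_force())
c=snap("wrist");cv2.imwrite("pics/w2.png",c["color"])
for u in [.2,.4]:pass
env.move_linear([p[0],p[1],p[2]+90],vel=150)
print(env.get_clock(),env.get_finger_gap(),env.get_force(),env.get_wrist_torque())
c=snap("side");cv2.imwrite("pics/s2.png",c["color"])
c=snap("wrist");cv2.imwrite("pics/w3.png",c["color"])
import pickle;pickle.dump(c,open("pics/w3.pkl","wb"))
E
```

```text
4.1583 [0.16006306 0.04511152 0.29605889] 16.228313381773813 [-0.38250811 -0.06528438  4.39947653]
4.9583 16.269930088366134 [-0.7703151  -0.14344824 -1.4934914 ] [ 0.02494795 -0.14394578  0.01018192]
```

View pics/s2.png

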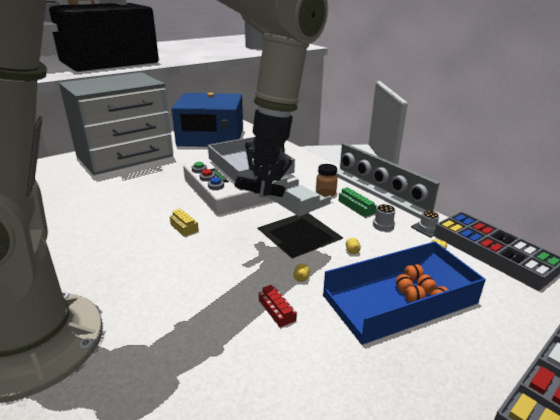

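View pics/w3.png

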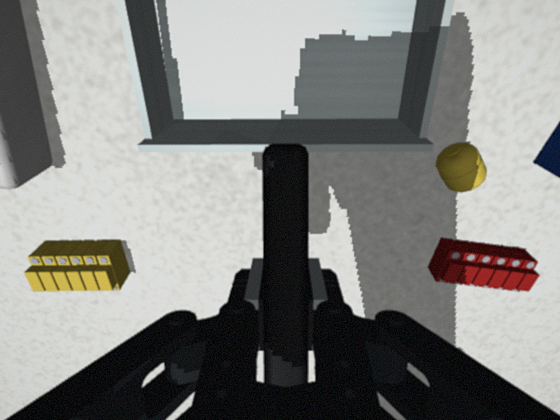

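The side view shows the scoop lifted clear of the mat at (298,195), and the wrist view shows it held square. I'll check the in-hand pose from the depth map.

```bash
cat > inh.py <<'E'
from h import *
def inhand(c,p,Rt):
    """cloud in scoop frame assuming nominal grip"""
    P=cloud(c); Rg=gripR(A,FL); g=GRIP-6*Rg[:,0]
    return (P-p)@Rt@Rg.T+g
if __name__=="__main__":
    import pickle
    c=pickle.load(open("pics/w3.pkl","rb"));Q=inhand(c,np.array(env.get_ee_pos()),np.array(env.get_tool_rot()))
    for r in range(0,150,15): print(r,Q[r,280].round(1),Q[r,230].round(1))
    m=(Q[...,2]>-15)&(Q[...,2]<15)&(abs(Q[...,1])<50)&(Q[...,0]>-40)
    q=Q[m];co=np.linalg.lstsq(np.c_[q[:,:2],np.ones(len(q))],q[:,2],rcond=None)[0];print("floor plane",co,len(q))
    for u in (142,430):
        for v in (141,143): print(u,v,Q[v,u].round(1))
    print("handle end pts",[Q[v,286].round(1).tolist() for v in (150,160,180,200)])
    print(env.get_ee_pos())
E
python3 inh.py
```

```text
0 [-0.8  2.4  0.2] [-0.9 23.3  1.3]
15 [-6.4  2.4  1.7] [-6.4 23.9  0.3]
30 [-12.    2.4   1.8] [-12.1  24.3   0.6]
45 [-18.    2.5   1.2] [-18.   24.8   0.6]
60 [-24.1   2.5   1. ] [-24.1  25.2   1.2]
75 [-30.5   2.6   1.5] [-30.4  25.6   1.7]
90 [-37.3   2.6   0.7] [-37.2  26.3   0.9]
105 [-44.2   2.7   1. ] [nan nan nan]
120 [-50.2   2.7   5.6] [-50.7  26.9   3.8]
135 [-50.3   2.3  29.1] [-50.3  23.4  28.9]
floor plane [-3.26211524e-03  7.70175197e-04  1.23807400e+00] 21646
142 141 [-50.5  57.7  36.3]
142 143 [-50.9  57.3  37.6]
430 141 [-50.1 -57.5  37.4]
430 143 [-50.4 -57.   38.9]
handle end pts [[-50.4, -0.2, 47.2], [-53.6, -0.2, 49.0], [-60.6, -0.2, 51.7], [-67.3, -0.2, 55.3]]
[481.37452661  -3.99293786 163.53985947]
```

```bash
python3 - <<'E'
from h import *
up=-.04
def go(mx,mz,up,v,mf=None):
    p,R=tcp([56,0,0],binp(mx,0,mz),sR(BY,up),A,FL)
    return env.move_linear(list(p),vel=v,orientation=R,max_force=mf),p
go(-8,95,up,250)
go(-8,22,up,150)
print(env.get_clock(),env.get_force())
r,p=go(-8,-3,up,25,6)
print(env.get_clock(),r,env.get_ee_pos()-p,env.get_force())
c=snap("wrist");cv2.imwrite("pics/w4.png",c["color"])
c=snap("top");cv2.imwrite("pics/t4.png",cv2.resize(c["color"][100:300,330:530],None,fx=3,fy=3))
E
```

```text
6.9083 [-0.00457693 -0.49685746 -1.77984429]
7.675 True [ 0.08116854 -0.07670099  4.77610368] [-1.81547259  0.85524813  5.95263523]
```

View pics/w4.png

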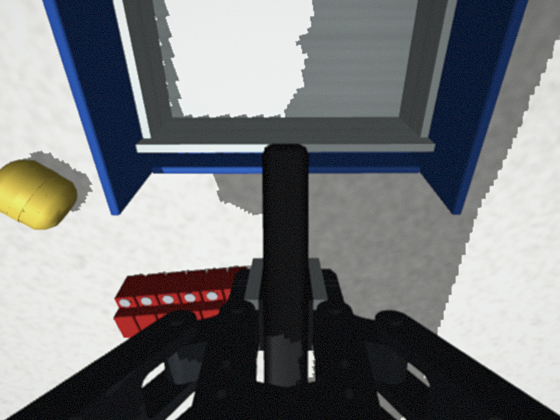

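View pics/t4.png

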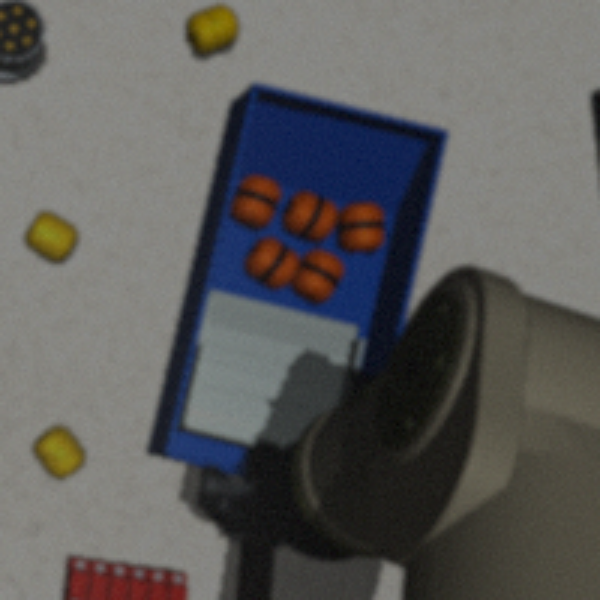

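Contact with the bin floor came about 2 mm below nominal, which matches the in-hand offset. The top view shows the blade flat in the empty near half with all five caps ahead of its mouth at (285,305) in the crop. Now I'll push.

```bash
python3 - <<'E'
from h import *
Z0=1.8
def go(mx,mz,up,v,mf=None):
    p,R=tcp([56,0,0],binp(mx,0,mz),sR(BY,up),A,FL)
    return env.move_linear(list(p),vel=v,orientation=R,max_force=mf),p
r,p=go(76,Z0-.3,-.04,90,30)
print(env.get_clock(),r,env.get_ee_pos()-p,env.get_force())
c=snap("top");cv2.imwrite("pics/t5.png",cv2.resize(c["color"][100:300,330:530],None,fx=3,fy=3))
c=snap("wrist");cv2.imwrite("pics/w5.png",c["color"])
E
```

```text
8.8667 False [ 1.08379727 -0.23146879  0.5303032 ] [ 2.5981336  -0.38912733  2.49380435]
```

View pics/t5.png

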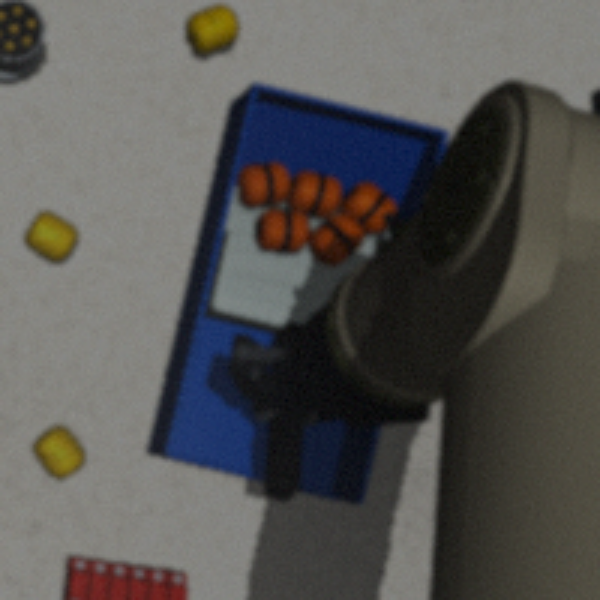

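Two caps are on the blade and three are riding at its mouth, around (320,195). I'll follow the slope up, then tilt the mouth up.

```bash
python3 - <<'E'
from h import *
Z0=1.8
def go(mx,mz,up,v,mf=None):
    p,R=tcp([56,0,0],binp(mx,0,mz),sR(BY,up),A,FL)
    return env.move_linear(list(p),vel=v,orientation=R,max_force=mf),p
for s in (15,30,42):
    mz=Z0+.6*s+.5; up=np.arcsin(.6*s/106)-.02
    r,p=go(80+s,mz,up,80,40)
    print(s,env.get_clock(),r,env.get_ee_pos()-p,env.get_force())
c=snap("top");cv2.imwrite("pics/t6.png",cv2.resize(c["color"][100:300,330:530],None,fx=3,fy=3))
E
```

```text
15 9.2917 False [-1.39742828 -0.04563177  0.11871132] [-3.61544301  1.20015441  4.7613819 ]
30 9.5917 False [-1.28591163 -0.11172686  0.08986028] [-3.93983242  1.28612655  5.32250789]
42 9.875 False [-0.97976226 -0.19359957  0.15258155] [-2.95229911  1.08778358  5.75584101]
```

View pics/t6.png

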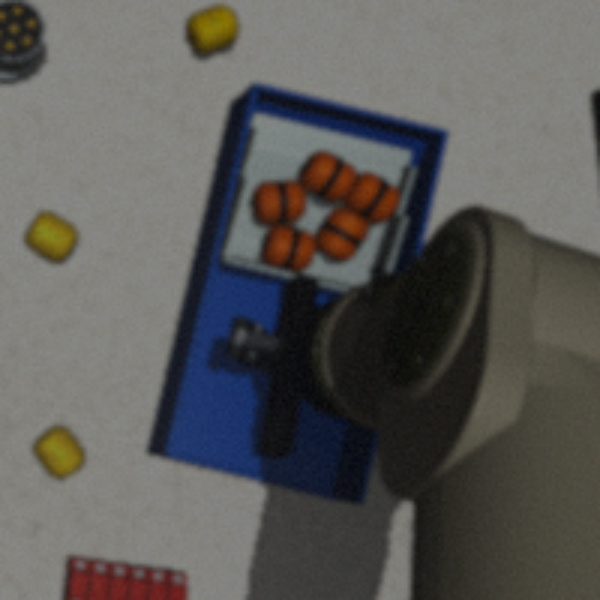

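All five caps are on the blade, well inside its walls. I'll tilt it up and lift it out.

```bash
python3 - <<'E'
from h import *
def gob(bx,bz,up,v):  # back corner control
    p,R=tcp([-50,0,0],binp(bx,0,bz),sR(BY,up),A,FL)
    env.move_linear(list(p),vel=v,orientation=R)
p0=np.array(env.get_ee_pos())
gob(18,8,.30,40)
gob(12,40,.42,70)
print(env.get_clock(),env.get_force())
c=snap("top");cv2.imwrite("pics/t7.png",cv2.resize(c["color"][100:300,330:530],None,fx=3,fy=3))
gob(0,170,.42,150)
print(env.get_clock(),env.get_force(),env.get_joint_positions())
c=snap("side");cv2.imwrite("pics/s7.png",c["color"])
p0=np.array(env.get_ee_pos())
# plan check
for yaw,y in [(20,-180),(50,-90),(85,-10),(120,60)]:
    p,R=tcp([-108,0,65],[500,y,300],sR(np.radians(yaw),.4),A,FL);q=env.inverse_kinematics(p,R);print(yaw,None if q is None else np.round(q,2))
E
```

```text
10.725 [ 0.22305695 -0.09925555 -3.09725335]
11.7917 [ 0.39084134 -0.65656441 -2.68300175] [ 0.80795991  0.22744098 -0.38075022  1.70967114  0.04505679  1.00716905
 -1.38035047]
20 [ 0.86  0.08 -0.52  1.66 -0.09  1.26 -0.86]
50 [ 0.83  0.08 -0.63  1.66 -0.13  1.32 -0.47]
85 [ 0.75  0.15 -0.74  1.6  -0.1   1.41 -0.05]
120 [ 0.64  0.26 -0.86  1.52  0.01  1.51  0.32]
```

View pics/t7.png

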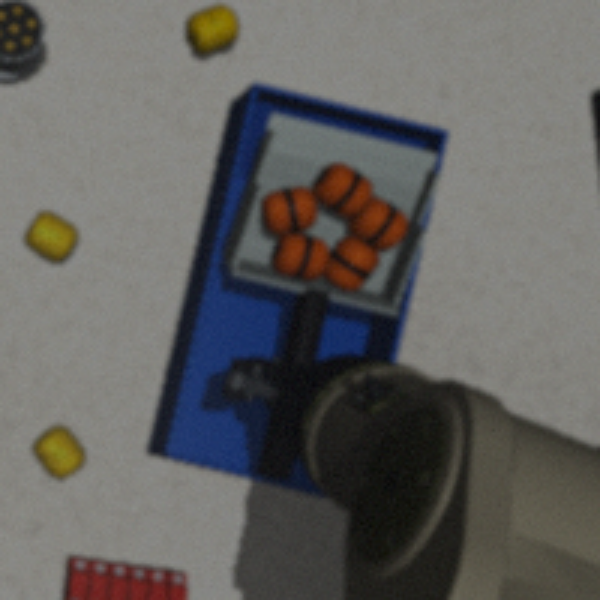

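View pics/s7.png

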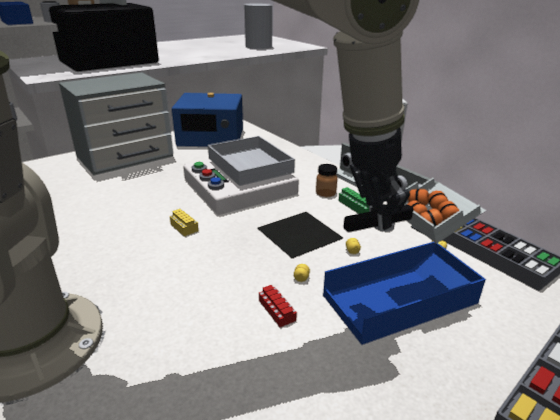

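The side view shows five caps in the scoop at (430,205) and an empty bin. I'll carry them to the pan in small yaw steps.

```bash
python3 - <<'E'
from h import *
for yaw,y in [(20,-190),(50,-110),(85,-30),(115,40)]:
    p,R=tcp([-108,0,65],[500,y,280],sR(np.radians(yaw),.42),A,FL)
    env.move_linear(list(p),vel=110,orientation=R)
M=PAN+rz(SY)@np.array([15,-25,0])
p,R=tcp([56,0,0],M+[0,0,130],sR(np.radians(120),.42),A,FL)
env.move_linear(list(p),vel=120,orientation=R)
print(env.get_clock(),env.get_force(),env.get_joint_positions())
c=snap("side");cv2.imwrite("pics/s8.png",c["color"])
c=snap("top");cv2.imwrite("pics/t8.png",c["color"])
for up,z in [(.1,100),(-.3,80),(-.7,60),(-1.1,48)]:
    p,R=tcp([56,0,0],M+[0,0,z],sR(np.radians(120),up),A,FL);q=env.inverse_kinematics(p,R);print(up,p.round(),None if q is None else np.round(q,2))
E
```

```text
18.0667 [ 0.46215482  0.3848446  -3.69479136] [ 0.18255116  0.87111761 -0.66040959  0.86553043  0.27463991  1.57621877
  0.22340831]
0.1 [742. 116. 218.] [ 0.05  0.73 -0.57  1.01  0.47  1.48  0.09]
-0.3 [725. 146. 260.] [-0.2   0.62 -0.45  1.15  0.76  1.49 -0.14]
-0.7 [697. 194. 283.] [-0.42  0.65 -0.43  1.23  1.11  1.65 -0.4 ]
-1.1 [663. 253. 289.] [-0.64  0.8  -0.38  1.24  1.39  1.89 -0.57]
```

View pics/s8.png

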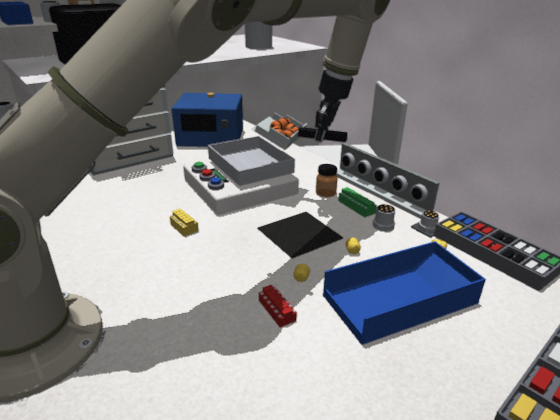

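View pics/t8.png

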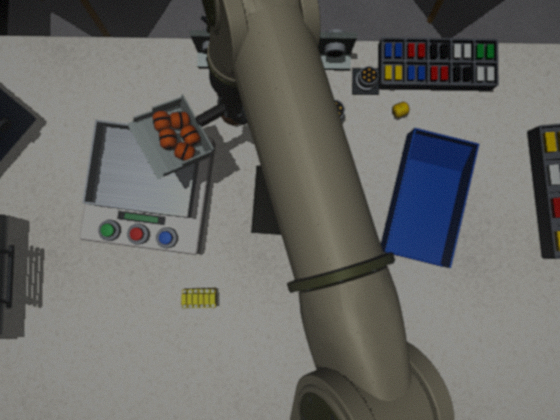

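The caps are still in the scoop and its mouth is over the pan. Tipping now.

```bash
python3 - <<'E'
from h import *
M=PAN+rz(SY)@np.array([15,-25,0])
for up,z,v in [(.1,80,90),(-.25,58,70),(-.5,50,45),(-.75,48,50),(-1.05,48,70)]:
    p,R=tcp([56,0,0],M+[0,0,z],sR(np.radians(120),up),A,FL)
    env.move_linear(list(p),vel=v,orientation=R)
env.dwell(.3)
print(env.get_clock(),env.get_force(),env.get_joint_positions())
c=snap("side");cv2.imwrite("pics/s9.png",c["color"])
c=snap("top");cv2.imwrite("pics/t9.png",c["color"])
E
```

```text
22.65 [-0.33137638  0.57658518 -2.4890755 ] [-0.68225173  0.75886585 -0.26204366  1.25100183  1.28686288  1.80907063
 -0.5449563 ]
```

View pics/s9.png

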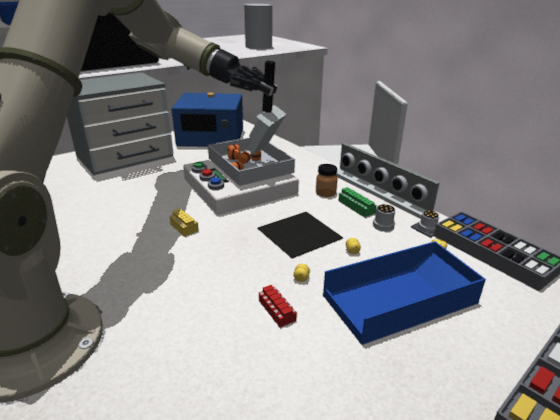

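View pics/t9.png

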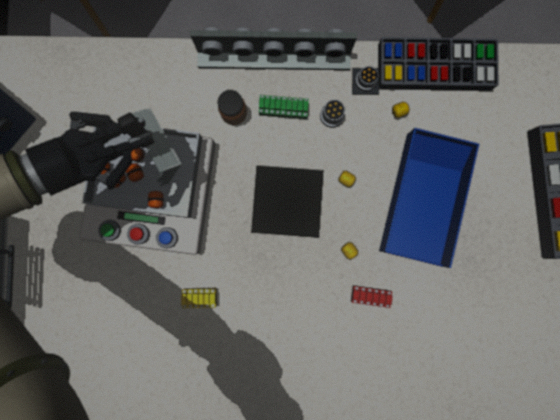

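The caps dropped into the pan, at around (130,165) and (155,200) in the top view. I'll lift straight up, look, then carry the scoop to the mat.

```bash
python3 - <<'E'
from h import *
M=PAN+rz(SY)@np.array([15,-25,0])
p,R=tcp([56,0,0],M+[0,0,110],sR(np.radians(120),-1.0),A,FL)
env.move_linear(list(p),vel=150,orientation=R)
p,R=tcp([56,0,0],M+[10,-40,140],sR(np.radians(115),-.5),A,FL)
env.move_linear(list(p),vel=200,orientation=R)
for yaw,g,up in [(85,[560,60,300],-.15),(45,[490,20,280],0),(0,[482,-6,250],0)]:
    p,R=tcp([-108,0,65],g,sR(np.radians(yaw),up),A,FL)
    env.move_linear(list(p),vel=180,orientation=R)
print(env.get_clock(),env.get_force(),env.get_joint_positions(),env.get_finger_gap())
c=snap("side");cv2.imwrite("pics/s10.png",c["color"])
c=snap("top");cv2.imwrite("pics/t10.png",c["color"])
c=snap("wrist");cv2.imwrite("pics/w10.png",c["color"])
from inh import inhand
Q=inhand(c,np.array(env.get_ee_pos()),np.array(env.get_tool_rot()))
m=(Q[...,2]>-15)&(Q[...,2]<15)&(abs(Q[...,1])<50)&(Q[...,0]>-40)
q=Q[m];co=np.linalg.lstsq(np.c_[q[:,:2],np.ones(len(q))],q[:,2],rcond=None)[0];print("floor plane",co,len(q))
print(Q[135,280],Q[143,142],Q[143,430])
E
```

```text
26.9583 [-0.14882597  0.82474344 -2.4486365 ] [ 0.0878381   0.23159358 -0.1630645   1.58554981  0.02283462  1.52685907
 -1.64515497] 16.48945465483087
floor plane [-4.18736156e-03  1.02436222e-03  1.09509901e+00] 21622
[-50.17265956   2.52150914  29.23414243] [-50.43778378  56.85296852  38.92620274] [-50.2065209  -56.60138483  39.34322133]
```

View pics/s10.png

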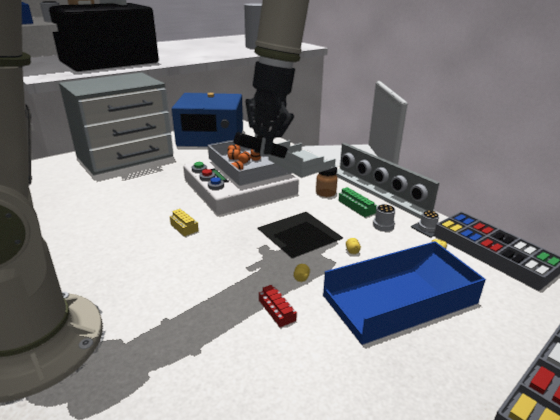

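View pics/t10.png

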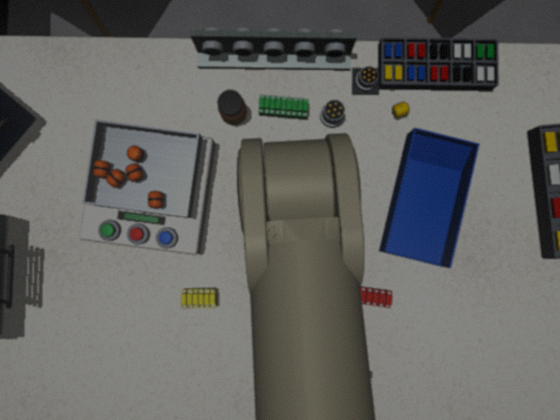

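View pics/w10.png

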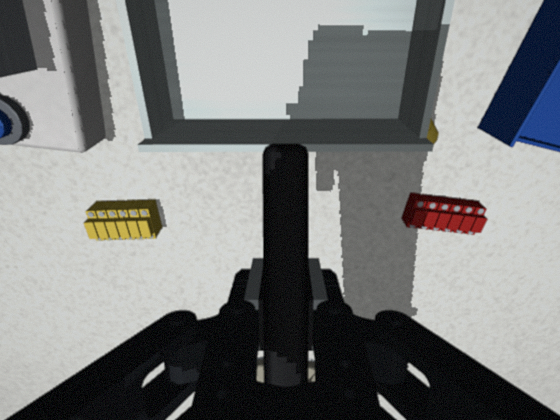

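All five caps are in the pan, at (135,153), (102,169), (116,178), (134,172) and (156,200). The scoop's pose in the hand is unchanged, so I'll lay it on the mat.

```bash
python3 - <<'E'
from h import *
T=np.array([588.8,-5.5,0])
def go(z,v,mf=None,up=0):
    p,R=tcp([0,0,0],T+[0,0,z],sR(-.055,up),A,FL)
    return env.move_linear(list(p),vel=v,orientation=R,max_force=mf),p,R
go(12,170)
r,p,R=go(-1,20,4)
print(env.get_clock(),r,env.get_ee_pos()-p,env.get_force())
env.gripper_to(60)
e=np.array(env.get_ee_pos())
print(env.get_clock(),env.get_force())
env.move_linear(list(e-R[:,0]*120),vel=180)
c=snap("wrist");cv2.imwrite("pics/w11.png",c["color"])
import pickle;pickle.dump(c,open("pics/w11.pkl","wb"))
print(env.get_clock(),env.get_finger_gap(),env.get_force())
E
```

```text
28.7417 True [ 0.26254196 -0.0268157   5.20837818] [0.07723307 0.47667495 4.63532853]
29.2333 [ 0.03369405 -0.00280428 -0.50097545]
30.1 59.68844429849688 [ 1.43381002 -0.4220418  -0.01610396]
```

View pics/w11.png

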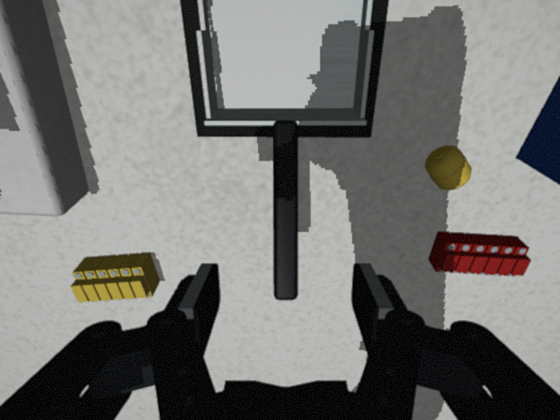

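The scoop lies flat, square and centred between the mat's side edges at (283,65), and the gripper is clear of it. Keys next, with one close look on the way.

```bash
python3 - <<'E'
from h import *
R=sR(SY)@gripR(0,-1)
env.gripper_to(0,squeeze=20)
G=np.array([520.5,363.6,68]);B=np.array([506.9,243.9,68])
r=np.array([514,303.5,68])
env.movep([r[0]-30,r[1],240],R)
c=snap("wrist");cv2.imwrite("pics/w12.png",c["color"])
hsv=cv2.cvtColor(c["color"],cv2.COLOR_BGR2HSV);P=cloud(c)
for n,X in dict(g=G,b=B,r=r).items():
    u,v=proj(c,X)
    print(n,round(u),round(v),"Z",np.nanmedian(P[int(v)-6:int(v)+7,int(u)-6:int(u)+7,2]) if 6<v<413 and 6<u<553 else None)
import pickle;pickle.dump(c,open("pics/w12.pkl","wb"))
for n,lo,hi in [("g",45,85),("b",100,130)]:
    m=(hsv[...,0]>lo)&(hsv[...,0]<hi)&(hsv[...,1]>110)&(hsv[...,2]>50)
    k,l,s,ce=cv2.connectedComponentsWithStats(m.astype(np.uint8))
    for i in range(1,k):
        if s[i,4]>250: print(n,s[i].tolist(),ce[i].round(1),ray(c,*ce[i],68).round(1),ray(c,*ce[i],72).round(1))
print(env.get_clock(),env.get_force())
E
```

```text
g 207 160 Z 70.86384738030719
b 350 160 Z 70.90454456016496
r 279 160 Z 70.97982496171471
g [191, 148, 32, 31, 765] [206.8 163.4] [518.  364.6  68. ] [518.6 363.6  72. ]
b [334, 147, 31, 32, 756] [348.9 162.8] [504.3 244.9  68. ] [505.1 245.6  72. ]
31.9333 [ 0.77851685  0.1158463  -0.38799386]
```

View pics/w12.png

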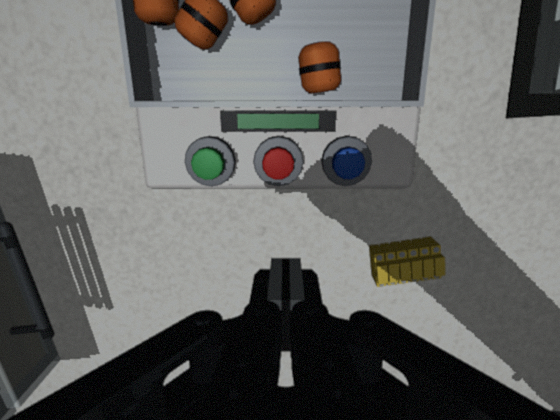

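The wrist view shows green at (207,163), red at (279,163) and blue at (349,163). Both cameras agree within about 2 mm. Pressing green, then blue.

```bash
python3 - <<'E'
from h import *
R=sR(SY)@gripR(0,-1)
def press(x,y):
    env.movep([x,y,125],R); env.move_linear([x,y,100],vel=60)
    f0=np.array(env.get_force())
    hit=env.move_linear([x,y,94-14],vel=20,max_force=15)
    print("hit",hit,"z",np.round(env.get_ee_pos(),2),"F",np.round(env.get_force()-f0,1),env.get_clock())
    env.dwell(.25); print("  hold z",round(env.get_ee_pos()[2],2),np.round(env.get_force()-f0,1))
    env.move_linear([x,y,125],vel=60); env.dwell(.4)
    print("  up",env.get_clock(),np.round(env.get_force(),1))
press(519.5,364)
c=snap("side");cv2.imwrite("pics/s13.png",c["color"])
press(506,244.4)
env.move_linear([480,244,260],vel=200)
for n in ("side","top","wrist"): c=snap(n);cv2.imwrite(f"pics/{n}14.png",c["color"])
print(env.get_clock())
E
```

```text
hit True z [519.78 364.26  91.15] F [-0.3 -0.8  8.4] 33.7
  hold z 91.13 [-1.2 -0.6  7.7]
  up 35.075 [ 0.8 -0.5  0.4]
hit True z [506.41 244.55  91.11] F [-2.6 -1.   7.8] 36.8417
  hold z 91.08 [-2.4 -2.   8.3]
  up 38.2167 [ 0.5 -0.4  1. ]
39.2
```

View pics/top14.png

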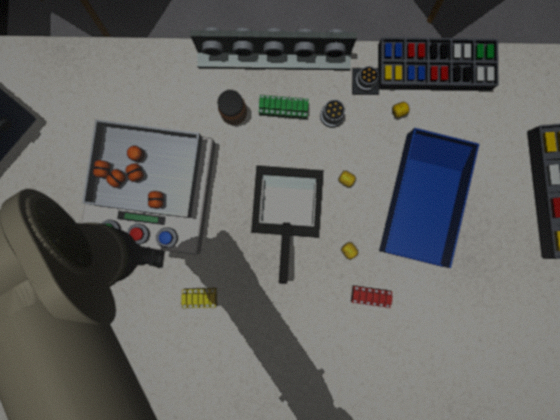

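View pics/side14.png

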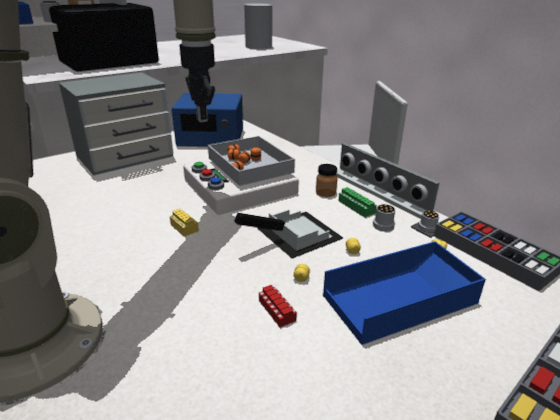

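The top view shows the five caps in the pan, the scoop centred on its mat at (287,202), and the bystanders where they were. One thing doesn't fit: the press stopped with the tips nominally at 66 mm, where 62 was expected. I'll check the reference heights before deciding.

```bash
python3 - <<'E'
from h import *
import pickle
c=pickle.load(open("pics/w12.pkl","rb"));P=cloud(c);Z=P[...,2]
for n,(u,v) in dict(console1=(243,175),console2=(160,150),console3=(312,175),key_g=(207,163),key_r=(279,163),table=(200,230),collar=(186,160)).items():
    print(n,Z[v-3:v+4,u-3:u+4].round(1).mean(), P[v,u].round(1))
t=pickle.load(open("pics/top0.pkl","rb"));Zt=cloud(t)[...,2]
print("top console",np.nanmedian(Zt[243:248,115:130]),"table",np.nanmedian(Zt[260:280,120:170]))
E
python3 - <<'E'
from h import *
R=sR(SY)@gripR(0,-1)
env.move_linear([440,300,60],vel=200,orientation=R)
f0=np.array(env.get_force())
hit=env.move_linear([440,300,15],vel=20,max_force=4)
print(hit,env.get_ee_pos(),np.array(env.get_force())-f0)
env.move_linear([440,300,150],vel=200)
print(env.get_clock())
E
```

```text
console1 nan [500.7 338.4  49.7]
console2 49.0530612244898 [531.7 408.8  48.5]
console3 48.84897959183673 [493.4 276.   49.8]
key_g 70.96122448979592 [518.6 363.8  70.3]
key_r 70.90204081632653 [511.8 303.6  72.1]
table -1.1122448979591837 [434.  403.7  -1.4]
collar 57.695918367346934 [522.  383.5  61.6]
top console 2.3358178077553475 table 0.6978823792064759
True [440.0057128  300.00310793  25.13431294] [-0.64526784 -1.36476074  6.58010983]
42.7583
```

Touching the table lightly put the tips at 25.1 mm ahead of the TCP, as specified. Both cameras put the key faces near 72 mm, so stopping at 66.1 mm is the full 6 mm of travel. The steady 8 N (more than the 5 N needed) also says the keys bottomed out. Handing in.

```bash
python3 - <<'E'
from h import *
c=snap("top");im=c["color"]
hsv=cv2.cvtColor(im,cv2.COLOR_BGR2HSV)
print("mat corners ctr check px", env.get_clock(), env.get_force())
cv2.imwrite("pics/t15.png",cv2.resize(im[110:290,70:330],None,fx=3,fy=3))
close_job()
E
```

```text
mat corners ctr check px 42.8083 [ 0.56351232 -0.99948448 -0.62626928]
the job is handed in; nothing more can be done
```

View pics/t15.png

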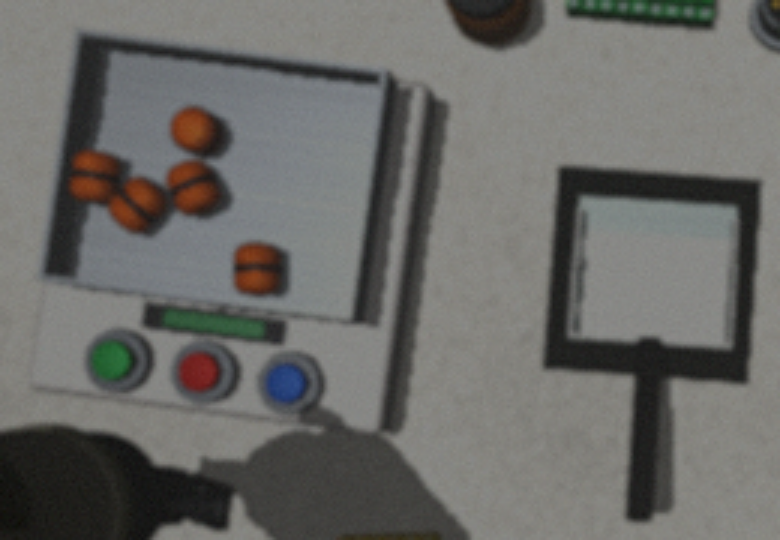

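The job is done and handed in at 42.8 s. All five orange caps were scooped in one pass and tipped into the pan. The scoop was then laid back on its mat and let go, and I pressed green, then blue once green was released.

- **Final pictures:** five caps are in the pan and the bin is empty. The scoop lies centred and square on its mat, the keys look up, and the bystanders look unmoved. The gripper is clear of everything.
- **Key presses:** the tips stopped at 66 mm instead of the 62 mm the given key height implies. Both cameras put the key faces at about 71–73 mm, so this matches the full 6 mm of travel. The key held a steady 8 N, against the 5 N it needs. I could not read key travel directly, so full depth is inferred.
- **Table touch:** I touched bare table lightly once (about 7 N) to confirm the fingertip length.

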